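# Tip a carving board up into the slot of its stand

### The arm

A 7-joint arm with a two-finger parallel gripper is mounted at the origin on the work surface. World frame = base frame: x ahead of the robot, y to its left, z up, the work surface at z = 0. Lengths are in m, angles in rad, forces in N, time in s.
With the tool pointing down it reaches from about 0.4 to 0.85 m from the base axis. Payload 4.5 kg.
Tool frame: the origin (TCP) lies midway between the tips of the shut fingers; the grasp point (between the pads) lies 19 mm behind it; y points along the fingers, z is the direction in which the jaws open and shut, and the axes are right-handed (so a half turn about y gives the same grasp; the last joint's range is limited). The gripper opens to 88 mm and grips with 3 to 60 N. Pads are 18 mm wide; open, the fingers measure 123 mm over their backs; the gripper's body (75 mm by 187 mm) begins 45 mm behind the grasp point.
Start: joints at [1.369, 0.689, -0.195, 1.565, 0.157, 0.902, -0.215], TCP at [0.146, -0.608, 0.206] pointing down, gripper open.
Joint ranges: [-3.01, 3.01], [-0.46, 2.08], [-1.47, 1.51], [0.13, 2.56], [-1, 4.14], [0.04, 2.09], [-2.66, 2.66]. Speed limits (rad/s): [2.57, 2.57, 3.14, 3.14, 3.14, 3.14, 3.14].

### API

Orientations are given as a unit quaternion [x, y, z, w].
In Python, from plant import r, snapshot, get_calibration, job, boxes_of gives the robot as it stands. The module is installed in compiled form; this text tells all that it offers.
- The arm moves only by the shell command python3 -m handwheel 'ROWS' [OPENING] [FORCE]. ROWS is JSON, a list that holds one entry, the list of rows, each a list of 6 numbers: the shift along the tool's x, y, z as a fraction of full scale, then the turn, a rotation vector about the tool's x, y, z as a fraction of full scale. In form: [[[x, y, z, wx, wy, wz], ...]]. A call has 1 to 12 rows; each row is the pose to reach, as a shift and turn from the pose commanded when the call began, along the tool's axes at that moment, turning the shorter way round; what a row does not reach only later rows make up. Full scale, the value 1, is 100 cm for a shift and 180 degrees for a turn. A row lasts 1/12 s, in which the tool goes at most 41.7 mm and 7.16 degrees, less where a joint would pass 70% of its speed; a pose out of reach is approached as far as the arm can. A call with a number of a shift or a turn outside -1 to 1 is refused whole. A call with a gripper value outside its range is refused whole. OPENING is the opening, from -1 (shut) to 1 (fully open), set as the call begins (- or left out, the last holds). The fingers move at their own pace and stop on an object; FORCE is the grip in N (left out, the last holds). Time passes only in rows, so rows that repeat a pose let the fingers close. It gives the time, the measured TCP pose, the force and the opening at its end, in the units of the state.
- r.get_state(): the state, without advancing time (a new reading comes with each control period).
- snapshot(name): name is "scene" or "top" or "wrist"; returns the picture (480x640x3 uint8, red, green, blue); there is no depth.
- get_calibration(name): a dict with "fx", "fy", "cx", "cy" (pixels), "T" (4x4, takes a point from camera to world coordinates). Camera axes: x right, y down, z forward; pixel columns grow to the right and rows downward; lengths in m; the calibration is good to about 2 mm. The wrist camera is an equidistant fisheye: a pixel r from the principal point sees the ray r / f radians off the axis. A picture is of the moment at which its call begins: read the wrist's pose just before it. get_calibration takes no time and is no camera call; for the wrist camera it gives the pose at the moment of the call.
- job.finish_job(): hands the job in, once; it reports no verdict.
Trained networks look in the newest picture that a camera, given by its name, has taken for a name from the list of things; names that differ only in an ending like _2 or _b are one class to them, and where a whole thing is asked for, a point or a joint stands for the part that bears it (a point fixed in the world has none). Each returns a list of dicts, best first, with "confidence" (0 to 1); they miss things now and then, are a little off and sometimes report something else, mostly with a low value. They report only what shows in the picture. A call takes as long as a camera call. They do not tell look-alikes from the thing itself.
- boxes_of(thing, camera): "bbox" ([left, top, right, bottom] in pixels, round what is visible of it).
The state is a dict: "clock": time; "q": joint angles; "qd": joint speeds; "joint_torque": joint torques, N m; "tool_pos": TCP position; "eef_rot": TCP orientation; "contact_force": force on the tool from outside, world axes, zero at the start; "moment": the same for the moment, N m; "opening": opening from 0.0 (shut) to 1.0 (fully open).
Only numpy, scipy, OpenCV 4.12 (cv2) and the standard library are available. Lean on these libraries where they do the work, as an engineer would, in place of code of your own. Each camera call takes 0.05 s, during which the arm holds its last target. There are 200 camera calls.

### The job

The wooden board blank lies flat on the carving stand. Without lifting it off, slide it gently along the deck, still lying flat, until you feel its foot stop against the blue backrest, then tip it up from its overhanging bark-coloured head edge so that the foot drops to the bottom of the slot and the board is left standing upright there by itself. The backrest is sprung: press it firmly enough to feel it but never force it back more than 6 mm, and leave the gouges, mallet, tin, offcut and folding rule where they are.

Things in the scene. Friction and masses are not known exactly. Their poses are not given: they have to be found in the camera images.
- stand: fixed wooden carving stand. Origin: on the table under it; x points from deck to backrest (to the robot's left, within 20 degrees), y along the slot. Base slab 26 mm high, y +-100 mm. On it the deck: a flat block x -55 to +52 mm, y +-100, top at z 70 mm. Beyond it an open slot, floor at z 30 mm falling 7 degrees towards the blue backrest on the slot's far side
- backrest (a joint): how far the sprung blue backrest is pushed back, m: 0 untouched, 4 N per mm. Its upright front face, far wall of the slot, stands at stand x 78 to 92 mm when untouched (a clamp sets it differently each time and is not told: feel for it), so the slot is 26 to 40 mm wide. A full-width rail up to 105 mm over the table, above it two uprights, 30 mm wide at y +-55 mm, up to 175 mm
- slot (a point): middle of the deck's edge at the slot: stand x 52, y 0, z 70 mm; same axes as the stand
- board: loose pale limewood board 180 x 130 x 20 mm, 0.2 to 0.4 kg, too wide to grasp. Origin: centre of its underside; x runs along the 180 mm length from foot to head, z is its upper face. Starts flat on the deck, foot short of the backrest, head overhanging the deck's open (right-hand) edge (20 to 45 mm still overhang once the foot is home)
- board_foot (a point): centre of the board's foot end face (board x -90 mm, mid thickness, 10 mm from either face)
- board_head (a point): centre of the board's head end face, bark-coloured (board x +90 mm, mid thickness)
- gouge_a: gouge with a brown wooden handle, lying by the stand, 220 mm long, 26 mm high; origin near the ferrule, x to the blade
- gouge_b: gouge with a dark handle, lying, same size
- gouge_c: gouge with a brown handle, lying, same size
- mallet: round turned carver's mallet standing on its head, 84 mm diameter, 200 mm tall; origin under its centre
- wax_tin: green wax tin, 72 mm diameter, 50 mm high; origin under its centre
- offcut: dark wood offcut 70 x 50 x 35 mm by the stand; origin under its centre
- rule: yellow folded rule 200 x 30 x 8 mm, lying; origin under its centre
Not all that is in view belongs to the job. Of the things like the board, leave any that is black; of the rest the larger one is meant.

How it is judged:
On the way, in this order (a step that is already met when the one before it is completed fails the run):
1. the board, still lying flat, has been slid until its foot presses the sprung backrest back a little (value of joint backrest above 0.0005 m and angle between board's own x axis and vertical between 1.4 and 1.74 rad), for 0.05 s.
2. the board has been tipped up past 60 degrees on the stand (angle between board's own x axis and vertical below 0.52 rad), for 0.1 s.
At the end, for the whole second after the job is handed in: the board stands by itself, at rest, within 12 degrees of upright, head up, its foot in the slot within 8 mm of the height of the slot's floor and within 60 mm of the slot's middle (angle between board's own x axis and vertical below 0.21 rad and z of board_foot in the frame of stand between 0.022 and 0.038 m and x of board_foot in the frame of stand between 0.052 and 0.095 m and y of board_foot in the frame of stand between -0.06 and 0.06 m and linear speed of board below 0.02 m/s and angular speed of board below 0.1 rad/s); the robot touches nothing.
It fails at once if the sprung backrest is forced back more than 6 mm (value of joint backrest above 0.006 m).
It fails at once if the board is lifted clear of the stand (z of board_foot in the frame of stand above 0.13 m).
It fails at once if a bystander is moved more than 25 mm (distance of any of gouge_a, gouge_b, gouge_c, mallet, wax_tin, offcut, rule from where it was at the start of the episode above 0.025 m).
It also fails if it takes over 51 s, if anything falls off the work surface, if the arm or the gripper's body presses on something with over 40 N, if the wrist force passes 120 N, or if a joint passes its speed limit or range.

## Working session

There is one attempt and no reset: what is moved stays moved. The work goes in short steps, Python scripts to look and compute and a shell command to move; the robot and the scene stay as the last step left them, time stands still between calls to the robot, and variables do not carry over. Pictures are saved under pics/ and viewed, about 8 in all and at most 12, crops included, and the job is handed in when it is done.

```bash
mkdir -p pics; cat > h.py <<'E'
import numpy as np,cv2
from plant import r,snapshot,get_calibration,job,boxes_of
from scipy.spatial.transform import Rotation as R
def pix2plane(cam,uv,z):
    c=get_calibration(cam);T=np.array(c["T"])
    d=T[:3,:3]@np.array([(uv[0]-c["cx"])/c["fx"],(uv[1]-c["cy"])/c["fy"],1]);o=T[:3,3]
    return o+d*(z-o[2])/d[2]
def proj(cam,p):
    c=get_calibration(cam);T=np.linalg.inv(np.array(c["T"]));q=T[:3,:3]@np.array(p)+T[:3,3]
    return np.array([c["fx"]*q[0]/q[2]+c["cx"],c["fy"]*q[1]/q[2]+c["cy"]])
E
python3 - <<'E'
from h import *
s=r.get_state();print({k:np.round(v,3) for k,v in s.items()})
for n in("top","scene"):
    im=snapshot(n);cv2.imwrite(f"pics/{n}1.png",im[:,:,::-1])
    for t in("stand","board","backrest","gouge_a","mallet","wax_tin","offcut","rule"):
        print(n,t,[(np.round(b["bbox"]).tolist(),round(b["confidence"],2)) for b in boxes_of(t,n)][:4])
E
```

```text
{'clock': np.float64(0.0), 'q': array([ 1.369,  0.69 , -0.194,  1.566,  0.157,  0.902, -0.215]), 'qd': array([-0.001, -0.001, -0.001, -0.001,  0.001,  0.001,  0.001]), 'joint_torque': array([-0.0000e+00, -5.2756e+01, -1.2660e+00, -1.5343e+01, -5.3000e-02,
        7.0000e-03,  0.0000e+00]), 'tool_pos': array([ 0.146, -0.607,  0.205]), 'eef_rot': array([-0.083,  0.703, -0.702,  0.083]), 'contact_force': array([-0.553, -0.44 ,  0.129]), 'moment': array([ 0.072, -0.02 ,  0.05 ]), 'opening': np.float64(1.0)}
top stand [([277.0, 180.0, 354.0, 266.0], 0.64)]
top board [([380.0, 306.0, 434.0, 364.0], 0.94), ([232.0, 280.0, 280.0, 334.0], 0.84), ([303.0, 184.0, 375.0, 248.0], 0.58)]
top backrest [([281.0, 182.0, 301.0, 263.0], 0.7)]
top gouge_a [([134.0, 244.0, 202.0, 285.0], 0.73), ([432.0, 194.0, 481.0, 254.0], 0.62), ([295.0, 270.0, 376.0, 287.0], 0.61), ([274.0, 180.0, 356.0, 262.0], 0.49)]
top mallet [([155.0, 176.0, 192.0, 216.0], 0.95), ([296.0, 268.0, 375.0, 285.0], 0.54), ([301.0, 183.0, 378.0, 251.0], 0.37)]
top wax_tin [([456.0, 271.0, 484.0, 296.0], 0.57)]
top offcut [([303.0, 152.0, 327.0, 174.0], 0.92)]
top rule [([134.0, 315.0, 207.0, 343.0], 0.57), ([295.0, 271.0, 374.0, 285.0], 0.57)]
scene stand [([316.0, 211.0, 388.0, 309.0], 0.56)]
scene board [([196.0, 233.0, 243.0, 262.0], 0.89), ([324.0, 210.0, 363.0, 238.0], 0.69), ([395.0, 220.0, 452.0, 230.0], 0.64), ([278.0, 243.0, 359.0, 290.0], 0.62)]
scene backrest [([333.0, 212.0, 383.0, 281.0], 0.86)]
scene gouge_a [([189.0, 293.0, 224.0, 351.0], 0.96), ([396.0, 217.0, 451.0, 230.0], 0.92), ([265.0, 250.0, 304.0, 271.0], 0.77)]
scene mallet []
scene wax_tin [([163.0, 270.0, 190.0, 297.0], 0.95), ([186.0, 292.0, 223.0, 350.0], 0.36)]
scene offcut [([357.0, 300.0, 389.0, 323.0], 0.53)]
scene rule [([369.0, 195.0, 418.0, 219.0], 0.78)]
```

View pics/top1.png

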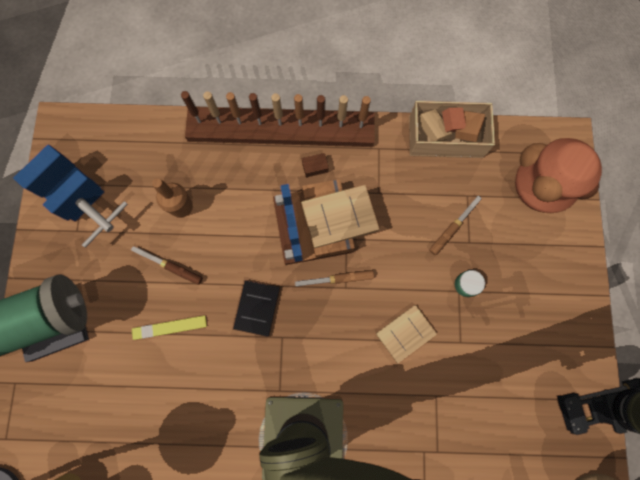

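View pics/scene1.png

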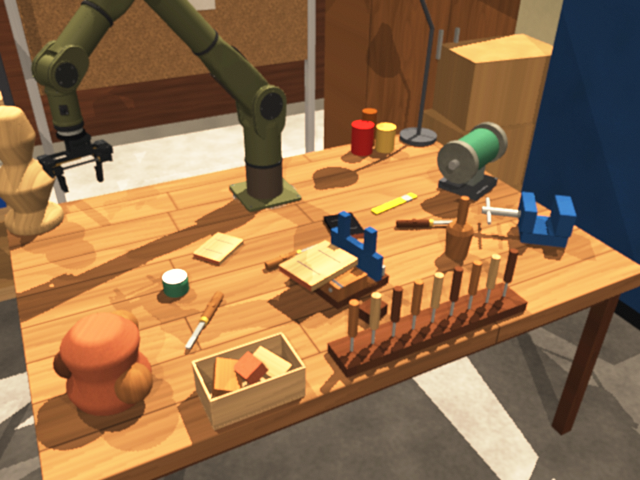

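The stand's board is at about (340,216). The look-alikes are a black board at (257,307), which I leave, and a smaller pale board at (406,333). The large pale board on the stand, with its overhanging head on the right, is the one meant. I'll confirm this in a crop.

```bash
python3 - <<'E'
from h import *
im=cv2.imread("pics/top1.png")[140:300,250:410]
cv2.imwrite("pics/crop.png",cv2.resize(im,None,fx=5,fy=5,interpolation=cv2.INTER_CUBIC)[:600*1+200])
im=cv2.resize(cv2.imread("pics/top1.png")[165:285,260:420],None,fx=5,fy=5,interpolation=cv2.INTER_CUBIC)
cv2.imwrite("pics/crop.png",im);print(im.shape)
for uv in((340,216),(303,440),(406,333),(335,277)):print(uv,pix2plane("top",uv,.09).round(3))
print(np.array(get_calibration("top")["T"]).round(3))
E
```

```text
(600, 800, 3)
(340, 216) [ 0.583 -0.083  0.09 ]
(303, 440) [ 0.014 -0.004  0.09 ]
(406, 333) [ 0.278 -0.258  0.09 ]
(335, 277) [ 0.417 -0.073  0.09 ]
[[ 2.900e-02 -9.780e-01  2.050e-01  2.500e-01]
 [-1.000e+00 -3.000e-02  1.000e-03 -3.100e-02]
 [ 5.000e-03 -2.050e-01 -9.790e-01  1.231e+00]
 [ 0.000e+00  0.000e+00  0.000e+00  1.000e+00]]
```

View pics/crop.png

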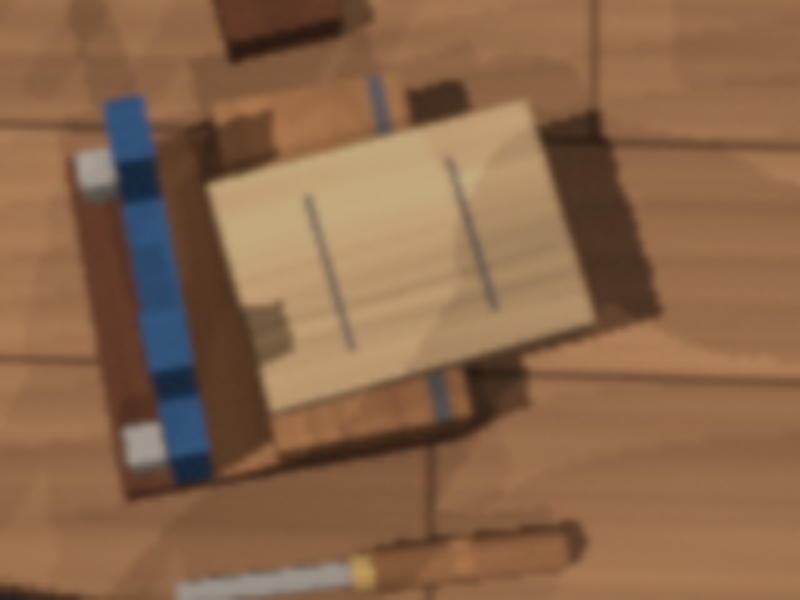

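The crop shows the large pale board on the stand with its foot corners at crop (208,185) and (272,412) and its head corners at (525,100) and (597,322). A gap is left before the blue backrest. It is yawed a few degrees relative to the stand.

```bash
python3 - <<'E'
from h import *
f=lambda u,v,z:pix2plane("top",(260+(u+.5)/5-.5,165+(v+.5)/5-.5),z)[:2]
P={k:f(*v) for k,v in dict(ft=(208,185,.09),ht=(525,100,.09),hb=(597,322,.09),fb=(272,412,.09),
 dslot_t=(213,102,.07),dslot_b=(275,460,.07),dop_t=(405,75,.07),dop_b=(470,420,.07),
 btop_f_t=(148,103,.175),bt_f_b=(212,475,.175)).items()}
for k,v in P.items():print(k,v.round(4))
d=lambda a,b:(np.linalg.norm(P[b]-P[a]).round(4),np.degrees(np.arctan2(*(P[b]-P[a])[::-1])).round(2))
for a,b in(("ft","ht"),("fb","hb"),("ft","fb"),("ht","hb"),("dslot_t","dslot_b"),("dop_t","dop_b"),("btop_f_t","bt_f_b"),("dslot_t","dop_t"),("dslot_b","dop_b")):print(a,b,d(a,b))
for t,uv in dict(gc=(335,278),off=(315,166)).items():print(t,pix2plane("top",uv,.02).round(3))
print(pix2plane("top",(297,283),.02),pix2plane("top",(375,275),.02),pix2plane("top",(303,172),.035),pix2plane("top",(327,165),.035))
E
```

```text
ft [0.6204 0.0233]
ht [ 0.6745 -0.1486]
hb [ 0.5501 -0.1883]
fb [ 0.4954 -0.0155]
dslot_t [0.6754 0.0233]
dslot_b [ 0.4733 -0.0176]
dop_t [ 0.6946 -0.0834]
dop_b [ 0.4985 -0.1224]
btop_f_t [0.6354 0.0513]
bt_f_b [0.4447 0.0117]
ft ht (np.float64(0.1802), np.float64(-72.54))
fb hb (np.float64(0.1813), np.float64(-72.44))
ft fb (np.float64(0.1309), np.float64(-162.77))
ht hb (np.float64(0.1306), np.float64(-162.32))
dslot_t dslot_b (np.float64(0.2062), np.float64(-168.54))
dop_t dop_b (np.float64(0.1999), np.float64(-168.76))
btop_f_t bt_f_b (np.float64(0.1947), np.float64(-168.27))
dslot_t dop_t (np.float64(0.1084), np.float64(-79.78))
dslot_b dop_b (np.float64(0.1077), np.float64(-76.46))
gc [ 0.424 -0.076  0.02 ]
off [ 0.754 -0.01   0.02 ]
[0.40686823 0.02937419 0.02      ] [ 0.43578579 -0.18695772  0.02      ] [0.72780272 0.02410982 0.035     ] [ 0.75150903 -0.04467375  0.035     ]
```

```bash
cat >> h.py <<'E'
A=np.radians(101.4);EX=np.array([np.cos(A),np.sin(A),0]);EY=np.array([-EX[1],EX[0],0]);O=np.array([.584,-.048,0])
def W(x,y,z):return O+x*EX+y*EY+np.array([0,0,z])
def S(p):p=np.array(p)-O;return np.array([p@EX,p@EY,p[2]])
def goal(p,ty,tz,p0=None,R0=None):
    """row from pose (default measured) to world TCP p with tool y, z axes; picks jaw sign with the smaller turn"""
    s=r.get_state();p0=s["tool_pos"] if p0 is None else p0;R0=R.from_quat(s["eef_rot"]) if R0 is None else R0
    best=None
    for sg in(1,-1):
        y=ty/np.linalg.norm(ty);z=sg*tz/np.linalg.norm(tz);G=R.from_matrix(np.c_[np.cross(y,z),y,z])
        w=(R0.inv()*G).as_rotvec()/np.pi
        if best is None or np.linalg.norm(w)<np.linalg.norm(best[0]):best=(w,G)
    d=R0.inv().apply(np.array(p)-p0)
    print("row",np.r_[d,best[0]].round(4).tolist(),"rows>=",np.ceil(max(np.linalg.norm(d)/.0417,np.linalg.norm(best[0])*180/7.16)))
    return best[1]
def show():
    s=r.get_state();M=R.from_quat(s["eef_rot"]).as_matrix()
    print("t",round(s["clock"],2),"S",S(s["tool_pos"]).round(4),"F(stand)",np.array([s["contact_force"]@EX,s["contact_force"]@EY,s["contact_force"][2]]).round(2),"open",round(s["opening"],3),"\nq",s["q"].round(2),"\ntool axes in stand (rows x,y,z)",[[round(float(v),3) for v in (a@EX,a@EY,a[2])] for a in M.T])
E
python3 - <<'E'
from h import *
show();goal(W(-.165,.003,.13),np.array([0,0,-1.]),EY)
E
```

```text
t 0.9 S [-0.4621  0.5399  0.206 ] F(stand) [-0.25 -0.46  0.18] open 1.003 
q [ 1.37  0.69 -0.19  1.57  0.16  0.9  -0.22] 
tool axes in stand (rows x,y,z) [[-0.037, 0.999, -0.0], [-0.0, -0.0, -1.0], [-0.999, -0.037, 0.0]]
row [-0.5475, 0.076, -0.2771, -0.0, -0.4883, 0.0] rows>= 15.0
```

```bash
python3 -m handwheel '[[[-0.5475,0,-0.277,0,-0.488,0],[-0.5475,0,-0.277,0,-0.488,0],[-0.5475,0,-0.277,0,-0.488,0],[-0.5475,0,-0.277,0,-0.488,0],[-0.5475,0,-0.277,0,-0.488,0],[-0.5475,0,-0.277,0,-0.488,0],[-0.5475,0,-0.277,0,-0.488,0],[-0.5475,0,-0.277,0,-0.488,0],[-0.5475,0,-0.277,0,-0.488,0],[-0.5475,0,-0.277,0,-0.488,0],[-0.5475,0,-0.277,0,-0.488,0],[-0.5475,0,-0.277,0,-0.488,0]]]' 1 20
python3 - <<'E'
from h import *
show();goal(W(-.165,.003,.13),np.array([0,0,-1.]),EY)
E
```

```text
clock: 1.9
tool_pos: [0.5284, -0.2827, 0.2062]
eef_rot: [0.541, -0.455, 0.456, -0.541]
contact_force: [0.4, -0.0, -0.1]
opening: 0.999
t 1.9 S [-0.2191  0.1009  0.2062] F(stand) [-0.09 -0.38 -0.14] open 0.999 
q [ 0.74  0.7  -0.58  1.63  0.45  0.94  0.17] 
tool axes in stand (rows x,y,z) [[-1.0, 0.028, 0.001], [-0.001, -0.0, -1.0], [-0.028, -1.0, 0.0]]
row [-0.0569, 0.0761, 0.0963, -0.0, -0.0089, 0.0002] rows>= 4.0
```

```bash
python3 -m handwheel '[[[-0.057,0.03,0.096,0,-0.009,0],[-0.057,0.06,0.096,0,-0.009,0],[-0.057,0.09,0.096,0,-0.009,0],[-0.057,0.13,0.096,0,-0.009,0],[-0.057,0.13,0.096,0,-0.009,0],[-0.057,0.13,0.096,0,-0.009,0],[-0.057,0.13,0.096,0,-0.009,0]]]'
python3 - <<'E'
from h import *
show();goal(W(-.14,.003,.076),np.array([0,0,-1.]),EY)
E
```

```text
clock: 2.48
tool_pos: [0.6119, -0.2119, 0.0752]
eef_rot: [0.546, -0.45, 0.449, -0.546]
contact_force: [0.6, -0.4, 0.0]
opening: 1.0
t 2.48 S [-0.1662  0.0051  0.0752] F(stand) [-0.49 -0.56  0.  ] open 1.0 
q [ 0.52  0.92 -0.49  1.58  0.56  0.78 -0.02] 
tool axes in stand (rows x,y,z) [[-1.0, 0.005, -0.001], [0.001, 0.002, -1.0], [-0.005, -1.0, -0.002]]
row [-0.0262, -0.0007, 0.0019, 0.0006, -0.0017, -0.0002] rows>= 1.0
```

```bash
python3 -m handwheel '[[[-0.012,0,0,0,0,0],[-0.02,0,0,0,0,0],[-0.023,0,0,0,0,0],[-0.026,0,0,0,0,0],[-0.029,0,0,0,0,0],[-0.032,0,0,0,0,0],[-0.035,0,0,0,0,0],[-0.038,0,0,0,0,0],[-0.041,0,0,0,0,0],[-0.044,0,0,0,0,0],[-0.044,0,0,0,0,0]]]'
python3 - <<'E'
from h import *
show();cv2.imwrite("pics/top2.png",cv2.resize(snapshot("top")[165:285,260:420,::-1],None,fx=5,fy=5,interpolation=cv2.INTER_CUBIC))
E
```

```text
clock: 3.4
tool_pos: [0.6039, -0.1678, 0.0759]
eef_rot: [-0.546, 0.449, -0.449, 0.546]
contact_force: [-1.7, -0.3, -0.2]
opening: 0.997
t 3.4 S [-0.1214  0.0042  0.0759] F(stand) [ 0.08  1.69 -0.18] open 0.997 
q [ 0.46  0.89 -0.48  1.65  0.56  0.74 -0.1 ] 
tool axes in stand (rows x,y,z) [[-1.0, 0.005, -0.001], [0.001, 0.0, -1.0], [-0.005, -1.0, -0.0]]
```

View pics/top2.png

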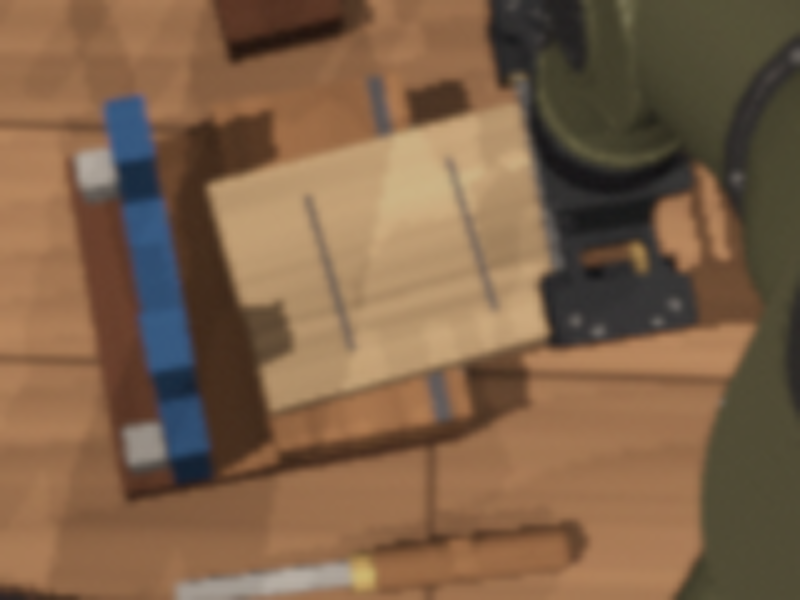

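The board has hardly moved: its foot corners are still at (208,185) and (272,412). The fingers are only just touching it, so I'll keep sliding.

```bash
python3 -m handwheel '[[[-0.003,0,0,0,0,0],[-0.006,0,0,0,0,0],[-0.009,0,0,0,0,0],[-0.012,0,0,0,0,0],[-0.012,0,0,0,0,0]]]'
python3 - <<'E'
from h import *
show();cv2.imwrite("pics/top3.png",cv2.resize(snapshot("top")[165:285,260:420,::-1],None,fx=5,fy=5,interpolation=cv2.INTER_CUBIC))
a=cv2.imread("pics/top2.png").astype(int);b=cv2.imread("pics/top3.png").astype(int)
# board foot edge: profile along stand x direction at rows
for v in (230,300,360,400):print(v,[ (im[v,200:300:6,0]).tolist() for im in(a,b)])
E
```

```text
clock: 3.87
tool_pos: [0.6016, -0.1559, 0.076]
eef_rot: [-0.546, 0.449, -0.449, 0.546]
contact_force: [0.1, 0.6, -0.5]
opening: 0.998
t 3.87 S [-0.1092  0.004   0.076 ] F(stand) [ 0.58 -0.19 -0.55] open 0.998 
q [ 0.44  0.89 -0.47  1.67  0.56  0.72 -0.12] 
tool axes in stand (rows x,y,z) [[-1.0, 0.004, -0.001], [0.001, -0.0, -1.0], [-0.004, -1.0, 0.0]]
230 [[29, 29, 36, 71, 106, 117, 118, 118, 118, 118, 118, 118, 118, 119, 118, 117, 118], [31, 28, 36, 71, 106, 118, 118, 118, 118, 119, 118, 119, 119, 118, 118, 117, 118]]
300 [[28, 27, 27, 28, 27, 29, 52, 88, 105, 105, 104, 104, 95, 86, 94, 103, 104], [28, 28, 27, 28, 27, 28, 52, 89, 105, 105, 104, 102, 96, 85, 94, 103, 104]]
360 [[34, 29, 29, 31, 29, 30, 30, 29, 30, 36, 51, 62, 74, 88, 97, 103, 103], [33, 30, 30, 28, 30, 30, 29, 28, 30, 36, 50, 61, 74, 89, 98, 103, 104]]
400 [[72, 38, 31, 30, 30, 31, 30, 29, 28, 28, 36, 64, 97, 106, 105, 105, 99], [73, 37, 31, 31, 30, 30, 30, 30, 28, 28, 35, 64, 97, 106, 106, 105, 99]]
```

```bash
python3 - <<'E'
from h import *
a=cv2.imread("pics/top3.png");s=snapshot("scene")[190:310,250:410,::-1];s=cv2.resize(s,None,fx=5,fy=5,interpolation=cv2.INTER_CUBIC)
w=snapshot("wrist")[:,:,::-1]
c=np.zeros((600,800,3),np.uint8);c[:300,:400]=cv2.resize(a,(400,300));c[300:,:400]=cv2.resize(s,(400,300));c[:300,400:]=cv2.resize(w,(400,300))
cv2.imwrite("pics/mix.png",c)
E
```

```text
(no output)
```

View pics/mix.png

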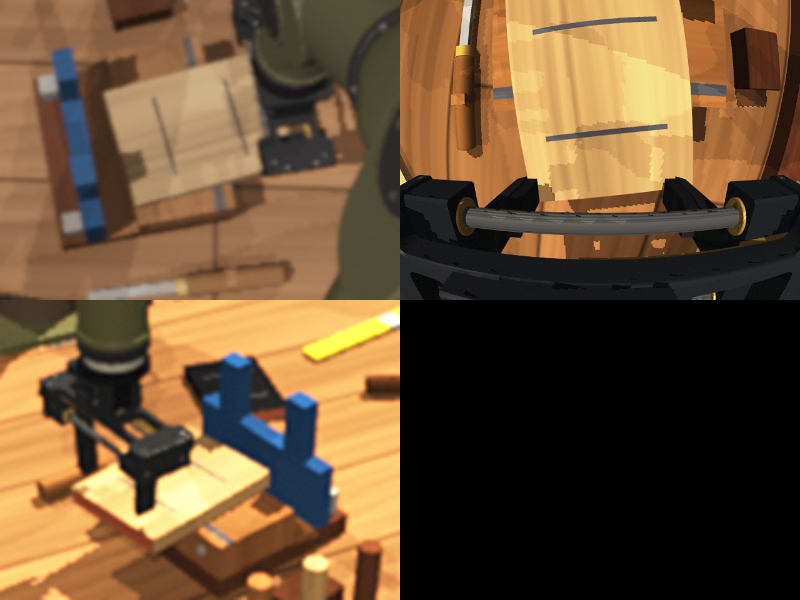

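The wrist and scene views show the open fingertips passing above the board's head. The tips evidently retract when the gripper is open, so there was no contact. I'll back off, go lower and push again.

```bash
python3 -m handwheel '[[[0.03,0,0,0,0,0],[0.055,0,0,0,0,0],[0.058,0,0,0,0,0],[0.058,0.026,0,0,0,0],[0.058,0.028,0,0,0,0],[0.045,0.028,0,0,0,0],[0.036,0.028,0,0,0,0],[0.032,0.028,0,0,0,0],[0.028,0.028,0,0,0,0],[0.024,0.028,0,0,0,0],[0.02,0.028,0,0,0,0],[0.02,0.028,0,0,0,0]]]'
python3 - <<'E'
from h import *
show();im=cv2.resize(snapshot("top")[165:285,260:420,::-1],None,fx=5,fy=5,interpolation=cv2.INTER_CUBIC);cv2.imwrite("pics/top4.png",im)
a=cv2.imread("pics/top2.png").astype(int)
for v in (230,300,400):print(v,[ (x[v,180:300:6,0]).tolist() for x in(a,im)])
E
```

```text
clock: 5.02
tool_pos: [0.6056, -0.1759, 0.0484]
eef_rot: [-0.546, 0.449, -0.449, 0.546]
contact_force: [-0.5, 0.7, 1.0]
opening: 1.001
t 5.02 S [-0.1296  0.0041  0.0484] F(stand) [0.8  0.34 1.03] open 1.001 
q [ 0.45  0.93 -0.45  1.65  0.59  0.69 -0.11] 
tool axes in stand (rows x,y,z) [[-1.0, 0.005, 0.0], [-0.0, -0.0, -1.0], [-0.005, -1.0, 0.0]]
230 [[31, 29, 30, 29, 28, 31, 55, 96, 116, 118, 118, 118, 118, 118, 118, 118, 119, 118, 117, 117], [35, 30, 29, 30, 43, 78, 108, 118, 117, 117, 117, 117, 116, 117, 116, 116, 116, 115, 116, 114]]
300 [[93, 50, 29, 28, 28, 27, 28, 27, 29, 42, 77, 101, 105, 105, 104, 99, 88, 90, 102, 104], [93, 52, 29, 27, 28, 27, 28, 47, 83, 104, 102, 101, 100, 100, 99, 97, 86, 88, 100, 101]]
400 [[91, 94, 98, 83, 46, 30, 30, 29, 31, 30, 29, 28, 28, 33, 54, 88, 104, 105, 105, 101], [93, 95, 96, 84, 45, 29, 30, 29, 29, 30, 30, 47, 67, 67, 62, 59, 59, 61, 62, 63]]
```

```bash
python3 -m handwheel '[[[-0.003,0,0,0,0,0],[-0.006,0,0,0,0,0],[-0.009,0,0,0,0,0],[-0.012,0,0,0,0,0],[-0.014,0,0,0,0,0],[-0.014,0,0,0,0,0]]]'; python3 -c "
from h import *
show()"; python3 -m handwheel '[[[-0.002,0,0,0,0,0],[-0.002,0,0,0,0,0]]]'; python3 -c "
from h import *
show()"
```

```text
clock: 5.57
tool_pos: [0.6029, -0.1618, 0.0479]
eef_rot: [-0.546, 0.449, -0.449, 0.546]
contact_force: [-0.3, -0.3, 0.4]
opening: 0.999
t 5.57 S [-0.1153  0.0039  0.0479] F(stand) [-0.25  0.35  0.42] open 0.999 
q [ 0.43  0.93 -0.45  1.67  0.59  0.68 -0.13] 
tool axes in stand (rows x,y,z) [[-1.0, 0.005, -0.001], [0.001, -0.0, -1.0], [-0.005, -1.0, 0.0]]
clock: 5.73
tool_pos: [0.6026, -0.1604, 0.0479]
eef_rot: [-0.546, 0.449, -0.449, 0.546]
contact_force: [0.1, 0.8, 0.2]
opening: 1.001
t 5.73 S [-0.1139  0.004   0.0479] F(stand) [ 0.81 -0.26  0.22] open 1.001 
q [ 0.43  0.93 -0.45  1.68  0.59  0.68 -0.14] 
tool axes in stand (rows x,y,z) [[-1.0, 0.005, -0.0], [0.0, -0.0, -1.0], [-0.005, -1.0, 0.0]]
```

```bash
python3 -m handwheel '[[[-0.002,0,0,0,0,0],[-0.002,0,0,0,0,0],[-0.002,0,0,0,0,0]]]'|egrep 'pos|force'; python3 -m handwheel '[[[-0.002,0,0,0,0,0],[-0.002,0,0,0,0,0]]]'|egrep 'pos|force';python3 -m handwheel '[[[-0.002,0,0,0,0,0],[-0.002,0,0,0,0,0]]]'|egrep 'pos|force'; python3 - <<'E'
from h import *
show();im=cv2.resize(snapshot("top")[165:285,260:420,::-1],None,fx=5,fy=5,interpolation=cv2.INTER_CUBIC);cv2.imwrite("pics/top5.png",im)
E
```

```text
tool_pos: [0.6021, -0.1586, 0.0479]
contact_force: [0.2, 0.5, 0.4]
tool_pos: [0.6016, -0.1567, 0.0479]
contact_force: [0.4, -0.0, 0.9]
tool_pos: [0.6012, -0.1547, 0.0479]
contact_force: [-0.3, -0.9, -1.5]
t 6.32 S [-0.108   0.0042  0.0479] F(stand) [-0.78  0.51 -1.53] open 0.998 
q [ 0.42  0.92 -0.45  1.68  0.59  0.67 -0.15] 
tool axes in stand (rows x,y,z) [[-1.0, 0.005, -0.0], [0.0, 0.0, -1.0], [-0.005, -1.0, -0.0]]
```

View pics/top5.png

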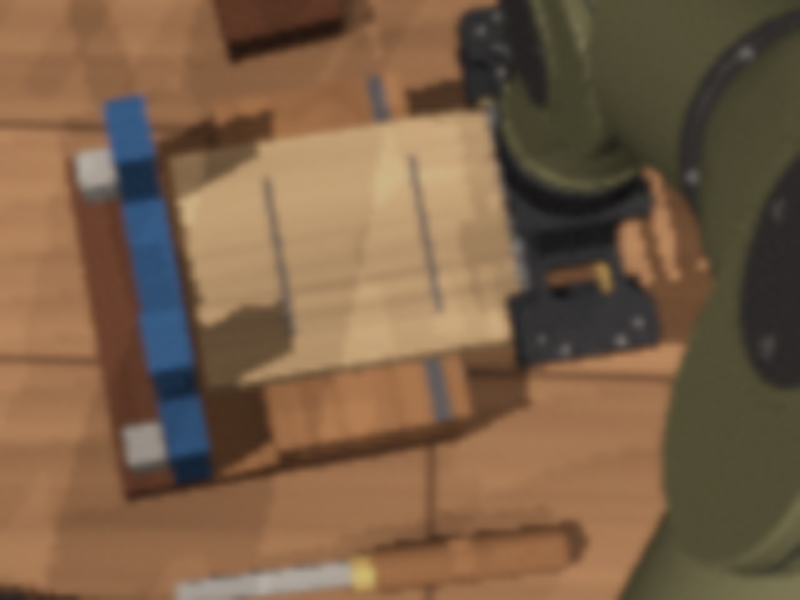

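The board is now square to the backrest, with foot corners at about (172,155) and (205,385), and almost home. I'll press on in small steps.

```bash
python3 - <<'E'
from h import *
for u,v in((172,155),(205,385)):print(S(pix2plane("top",(260+(u+.5)/5-.5,165+(v+.5)/5-.5),.09)).round(4))
E
for i in 1; do python3 -m handwheel '[[[-0.002,0,0,0,0,0],[-0.002,0,0,0,0,0]]]'|egrep 'pos|force'; done; python3 -m handwheel '[[[-0.0015,0,0,0,0,0],[-0.0015,0,0,0,0,0]]]'|egrep 'pos|force'; python3 -c "
from h import *
show()"
```

```text
[ 0.0793 -0.07    0.09  ]
[0.0822 0.0599 0.09  ]
tool_pos: [0.6008, -0.1527, 0.0479]
contact_force: [0.2, -0.8, -1.4]
tool_pos: [0.6005, -0.1513, 0.0479]
contact_force: [-0.5, -0.4, -0.4]
t 6.7 S [-0.1045  0.0042  0.0479] F(stand) [-0.27  0.54 -0.37] open 1.003 
q [ 0.42  0.92 -0.44  1.69  0.59  0.67 -0.15] 
tool axes in stand (rows x,y,z) [[-1.0, 0.005, -0.0], [0.0, 0.0, -1.0], [-0.005, -1.0, -0.0]]
```

```bash
python3 -m handwheel '[[[-0.0015,0,0,0,0,0],[-0.0015,0,0,0,0,0]]]'|egrep 'pos|force'; python3 -m handwheel '[[[-0.0015,0,0,0,0,0],[-0.0015,0,0,0,0,0]]]'|egrep 'pos|force'; python3 -c "
from h import *
show()"
```

```text
tool_pos: [0.6003, -0.1499, 0.0479]
contact_force: [0.3, -0.0, -0.4]
tool_pos: [0.6002, -0.1493, 0.048]
contact_force: [0.4, -3.3, -0.1]
t 7.03 S [-0.1025  0.0041  0.048 ] F(stand) [-3.36  0.26 -0.09] open 1.001 
q [ 0.41  0.92 -0.44  1.69  0.59  0.66 -0.16] 
tool axes in stand (rows x,y,z) [[-1.0, 0.006, 0.001], [-0.001, -0.0, -1.0], [-0.006, -1.0, 0.0]]
```

```bash
python3 -m handwheel '[[[-0.0015,0,0,0,0,0],[-0.0015,0,0,0,0,0]]]'|egrep 'pos|force'; python3 -c "
from h import *
show()"
```

```text
tool_pos: [0.6001, -0.1487, 0.048]
contact_force: [1.0, -4.3, -0.9]
t 7.2 S [-0.1019  0.0041  0.048 ] F(stand) [-4.4  -0.12 -0.87] open 0.999 
q [ 0.41  0.92 -0.44  1.69  0.59  0.66 -0.16] 
tool axes in stand (rows x,y,z) [[-1.0, 0.006, 0.002], [-0.002, -0.0, -1.0], [-0.006, -1.0, 0.0]]
```

```bash
python3 -m handwheel '[[[-0.002,0,0,0,0,0],[-0.002,0,0,0,0,0],[-0.002,0,0,0,0,0]]]'|egrep 'pos|force'; python3 - <<'E'
from h import *
show();im=cv2.resize(snapshot("top")[165:285,260:420,::-1],None,fx=5,fy=5,interpolation=cv2.INTER_CUBIC);cv2.imwrite("pics/top6.png",im)
E
```

```text
tool_pos: [0.5999, -0.1482, 0.0481]
contact_force: [2.6, -7.6, -0.4]
t 7.45 S [-0.1014  0.0042  0.0481] F(stand) [-7.96 -1.09 -0.45] open 0.996 
q [ 0.41  0.92 -0.44  1.7   0.59  0.66 -0.17] 
tool axes in stand (rows x,y,z) [[-1.0, 0.007, 0.004], [-0.004, -0.0, -1.0], [-0.007, -1.0, 0.0]]
```

Contact is firm: 8 N, about 1.5–2 mm of spring travel. That puts the face at stand x ≈ 86 mm. Next I back off and turn the tool so the jaws straddle the head edge, tilted 30° down.

```bash
cat >> h.py <<'E'
def both(x,z,al,y=-.005,p0=None,R0=None):
    a=np.radians(al);d=np.cos(a)*EX-np.sin(a)*np.array([0,0,1]);n=np.sin(a)*EX+np.cos(a)*np.array([0,0,1])
    s=r.get_state();R0=R.from_quat(s["eef_rot"])
    for sg in(1,-1):
        z_=sg*n;w=(R0.inv()*R.from_matrix(np.c_[np.cross(d,z_),d,z_])).as_rotvec()/np.pi
        print(sg,np.r_[R0.inv().apply(W(x,y,z)-s["tool_pos"]),w].round(4).tolist(),"deg",(np.linalg.norm(w)*180).round(1))
E
python3 -m handwheel '[[[0.02,0,0,0,0,0],[0.05,0,0,0,0,0],[0.085,-0.03,0,0,0,0],[0.085,-0.07,0,0,0,0],[0.085,-0.1,0,0,0,0],[0.085,-0.1,0,0,0,0]]]' 0.1
python3 - <<'E'
from h import *
show();im=cv2.resize(snapshot("top")[165:285,260:420,::-1],None,fx=5,fy=5,interpolation=cv2.INTER_CUBIC);cv2.imwrite("pics/top7.png",im)
both(-.19,.15,30)
E
```

```text
clock: 8.0
tool_pos: [0.6203, -0.2283, 0.1548]
eef_rot: [-0.543, 0.447, -0.453, 0.548]
contact_force: [0.8, 1.0, 0.8]
opening: 0.568
t 8.0 S [-0.1839  0.      0.1548] F(stand) [ 0.81 -0.94  0.81] open 0.568 
q [ 0.56  0.83 -0.55  1.5   0.5   0.94  0.06] 
tool axes in stand (rows x,y,z) [[-1.0, 0.007, 0.002], [-0.002, -0.012, -1.0], [-0.007, -1.0, 0.012]]
1 [0.0071, 0.0018, 0.0067, 0.2574, -0.4499, 0.2622] deg 104.6
-1 [0.0071, 0.0018, 0.0067, -0.2621, 0.4491, 0.2573] deg 104.4
```

View pics/top7.png

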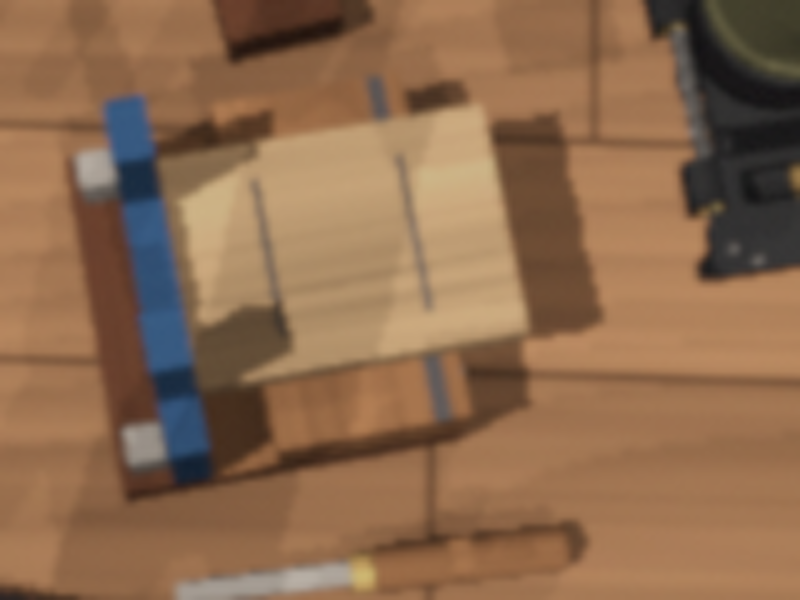

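```bash
python3 -m handwheel '[[[0.007,0,0.007,-0.1,0.17,0.1],[0.007,0,0.007,-0.262,0.449,0.257],[0.007,0,0.007,-0.262,0.449,0.257],[0.007,0,0.007,-0.262,0.449,0.257],[0.007,0,0.007,-0.262,0.449,0.257],[0.007,0,0.007,-0.262,0.449,0.257],[0.007,0,0.007,-0.262,0.449,0.257],[0.007,0,0.007,-0.262,0.449,0.257],[0.007,0,0.007,-0.262,0.449,0.257],[0.007,0,0.007,-0.262,0.449,0.257],[0.007,0,0.007,-0.262,0.449,0.257],[0.007,0,0.007,-0.262,0.449,0.257]]]' 0.1
python3 - <<'E'
from h import *
show();both(-.19,.15,30)
for u,v in((485,103),(527,330)):print(S(pix2plane("top",(260+(u+.5)/5-.5,165+(v+.5)/5-.5),.09)).round(4))
E
```

```text
clock: 9.05
tool_pos: [0.6239, -0.2323, 0.1461]
eef_rot: [-0.194, 0.922, -0.311, 0.127]
contact_force: [0.2, 1.0, -0.9]
opening: 0.547
t 9.05 S [-0.1886 -0.0026  0.1461] F(stand) [ 0.89 -0.43 -0.91] open 0.547 
q [ 0.64  1.35 -0.44  0.54 -0.2   1.94 -0.69] 
tool axes in stand (rows x,y,z) [[-0.252, 0.961, -0.114], [0.772, 0.128, -0.623], [-0.584, -0.245, -0.774]]
1 [-0.0023, -0.0038, -0.0016, 0.0682, -0.9195, 0.064] deg 166.4
-1 [-0.0023, -0.0038, -0.0016, -0.044, 0.0759, 0.0468] deg 17.9
[-0.0945 -0.0708  0.09  ]
[-0.0929  0.059   0.09  ]
```

```bash
python3 -m handwheel '[[[-0.002,-0.004,-0.002,-0.044,0.076,0.047],[-0.002,-0.004,-0.002,-0.044,0.076,0.047],[-0.002,-0.004,-0.002,-0.044,0.076,0.047],[-0.002,-0.004,-0.002,-0.044,0.076,0.047]]]'
python3 - <<'E'
from h import *
show();both(-.148,.123,30);both(-.0617,.0733,30)
E
```

```text
clock: 9.38
tool_pos: [0.6237, -0.2359, 0.1486]
eef_rot: [-0.096, 0.961, -0.258, 0.025]
contact_force: [0.8, -0.6, -0.4]
opening: 0.549
t 9.38 S [-0.1921 -0.0018  0.1486] F(stand) [-0.79 -0.68 -0.37] open 0.549 
q [ 0.71  1.38 -0.46  0.57 -0.34  1.92 -0.93] 
tool axes in stand (rows x,y,z) [[0.001, 1.0, 0.002], [0.866, 0.0, -0.501], [-0.501, 0.002, -0.866]]
1 [-0.0032, 0.051, 0.0001, -0.0, 0.9993, -0.0004] deg 179.9
-1 [-0.0032, 0.051, 0.0001, -0.0003, -0.0007, 0.0] deg 0.1
1 [-0.0032, 0.1505, -0.0001, -0.0, 0.9993, -0.0004] deg 179.9
-1 [-0.0032, 0.1505, -0.0001, -0.0003, -0.0007, 0.0] deg 0.1
```

```bash
python3 -m handwheel '[[[-0.003,0.03,0,0,0,0],[-0.003,0.06,0,0,0,0],[-0.003,0.09,0,0,0,0],[-0.003,0.11,0,0,0,0],[-0.003,0.13,0,0,0,0],[-0.003,0.13,0,0,0,0]]]'|egrep 'pos|force'
python3 - <<'E'
from h import *
show();both(-.0617,.0733,30)
w=snapshot("wrist")[:,:,::-1];s=cv2.resize(snapshot("scene")[190:310,250:410,::-1],None,fx=3,fy=3,interpolation=cv2.INTER_CUBIC)
c=np.zeros((360,800,3),np.uint8);c[:,:480]=s;c[:240,480:]=cv2.resize(w,(320,240));cv2.imwrite("pics/mix2.png",c)
E
```

```text
tool_pos: [0.6047, -0.1185, 0.0859]
contact_force: [0.9, 0.5, -0.4]
t 9.88 S [-0.0732 -0.0064  0.0859] F(stand) [ 0.31 -0.95 -0.39] open 0.551 
q [ 0.68  1.32 -0.49  1.03 -0.34  1.51 -0.84] 
tool axes in stand (rows x,y,z) [[-0.011, 1.0, -0.002], [0.866, 0.008, -0.499], [-0.499, -0.008, -0.866]]
1 [0.0013, 0.0163, 0.0052, 0.0041, -0.9976, -0.0003] deg 179.6
-1 [0.0013, 0.0163, 0.0052, 0.0002, 0.0024, 0.0026] deg 0.6
```

View pics/mix2.png

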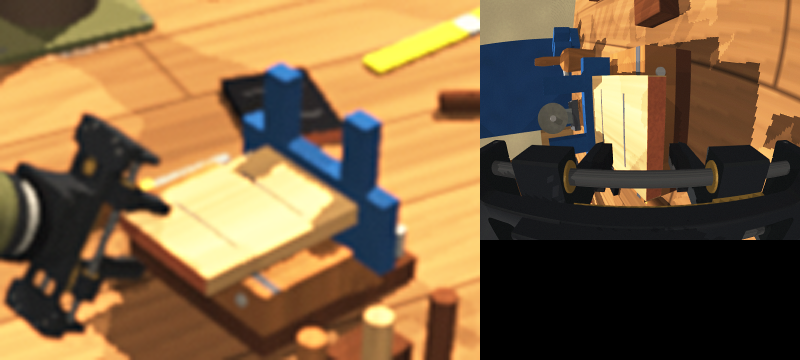

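The jaws straddle the head edge, with the upper finger above the board and the lower one beneath the overhang. I'll insert fully and then start lifting.

```bash
python3 -m handwheel '[[[0.001,0.008,0.003,0,0.002,0.002],[0.001,0.016,0.005,0,0.002,0.002],[0.001,0.016,0.005,0,0.002,0.002]]]'|egrep 'pos|force'
python3 -m handwheel '[[[0,-0.002,-0.008,0,0,0],[0,-0.005,-0.016,0,0,0],[0,-0.007,-0.024,0,0,0],[0,-0.009,-0.032,0,0,0],[0,-0.011,-0.039,0,0,0],[0,-0.011,-0.039,0,0,0]]]'|egrep 'pos|force'
python3 -c "
from h import *
show()"
```

```text
tool_pos: [0.6034, -0.1134, 0.0735]
contact_force: [-0.5, 0.5, -0.2]
tool_pos: [0.6027, -0.1034, 0.116]
contact_force: [0.5, 0.1, 0.0]
t 10.73 S [-0.058  -0.0074  0.116 ] F(stand) [-0.01 -0.49  0.02] open 0.548 
q [ 0.69  1.26 -0.5   1.11 -0.36  1.47 -0.85] 
tool axes in stand (rows x,y,z) [[0.006, 1.0, -0.006], [0.863, -0.008, -0.506], [-0.506, -0.002, -0.863]]
```

```bash
python3 - <<'E'
from h import *
show();both(-.042,.152,30)
w=snapshot("wrist")[:,:,::-1];s=cv2.resize(snapshot("scene")[190:310,250:410,::-1],None,fx=3,fy=3,interpolation=cv2.INTER_CUBIC)
c=np.zeros((360,800,3),np.uint8);c[:,:480]=s;c[:240,480:]=cv2.resize(w,(320,240));cv2.imwrite("pics/mix3.png",c)
E
```

```text
t 10.73 S [-0.058  -0.0074  0.116 ] F(stand) [-0.01 -0.49  0.02] open 0.548 
q [ 0.69  1.26 -0.5   1.11 -0.36  1.47 -0.85] 
tool axes in stand (rows x,y,z) [[0.006, 1.0, -0.006], [0.863, -0.008, -0.506], [-0.506, -0.002, -0.863]]
1 [0.0022, -0.0044, -0.0391, -0.0041, -0.9994, 0.0033] deg 179.9
-1 [0.0022, -0.0044, -0.0391, -0.0021, 0.0006, -0.0026] deg 0.6
```

View pics/mix3.png

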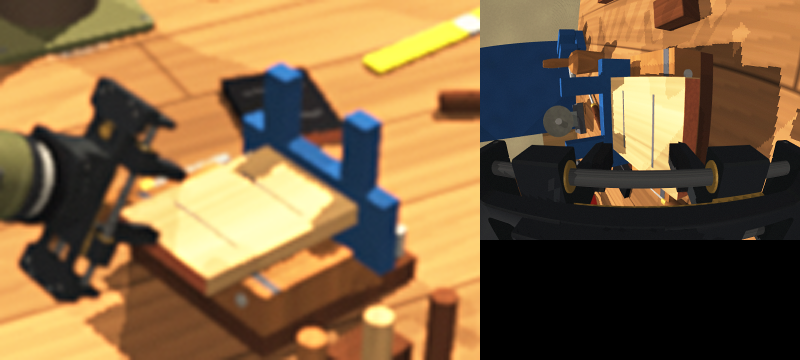

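The lower finger slipped past the head edge, because the fingertips sit further back than I assumed. The board is still flat and home. I'll measure the actual tip positions from the scene picture.

```bash
python3 - <<'E'
from h import *
c=get_calibration("scene");T=np.array(c["T"])
s=r.get_state();tcp=S(s["tool_pos"]);
def hit(u,v,yy):
    d=T[:3,:3]@np.array([(u-c["cx"])/c["fx"],(v-c["cy"])/c["fy"],1]);o=T[:3,3]
    t=(yy-(o-O)@EY)/(d@EY);return S(o+t*d)
for n,u,v in(("low tip",158,240),("up tip",187,172)):
    for yy in(-.016,-.007):
        p=hit(250+(u+.5)/3-.5,190+(v+.5)/3-.5,yy);q=p-tcp;print(n,p.round(4),"along d",(q[0]*.866-q[2]*.5).round(4),"along n",(q[0]*.5+q[2]*.866).round(4))
# check: board head far corner top
print(proj("scene",W(-.094,-.07,.09)),proj("scene",W(-.094,.06,.09)))
E
```

```text
low tip [-0.1031 -0.016   0.1015] along d -0.0326 along n -0.0331
low tip [-0.0963 -0.007   0.0934] along d -0.0227 along n -0.0368
up tip [-0.0705 -0.016   0.1613] along d -0.0343 along n 0.0349
up tip [-0.0635 -0.007   0.1537] along d -0.0244 along n 0.0318
[317.43741753 281.47059954] [288.46977436 259.18907557]
```

```bash
python3 -m handwheel '[[[0,-0.03,0,0,0,-0.002],[0,-0.055,0,0,0,-0.002],[0,-0.055,0,0,0,-0.002],[0,-0.055,0.03,0,0,-0.002],[0,-0.055,0.041,0,0,-0.002],[0,-0.055,0.041,0,0,-0.002]]]'|egrep 'pos|force'
python3 -c "
from h import *
show();both(-.0466,.0645,30)"
```

```text
tool_pos: [0.613, -0.1713, 0.1017]
contact_force: [-0.4, -0.3, -0.6]
t 11.33 S [-0.1266 -0.004   0.1017] F(stand) [-0.22  0.49 -0.6 ] open 0.549 
q [ 0.71  1.34 -0.47  0.87 -0.33  1.66 -0.87] 
tool axes in stand (rows x,y,z) [[0.002, 1.0, 0.006], [0.864, 0.001, -0.504], [-0.504, 0.006, -0.864]]
1 [-0.001, 0.0878, -0.0081, -0.0006, 0.9981, -0.0022] deg 179.7
-1 [-0.001, 0.0878, -0.0081, -0.0014, -0.0019, 0.0004] deg 0.4
```

```bash
python3 -m handwheel '[[[-0.001,0.02,-0.006,0,0,0],[-0.001,0.045,-0.008,0,0,0],[-0.001,0.065,-0.008,0,0,0],[-0.001,0.078,-0.008,0,0,0],[-0.001,0.088,-0.008,0,0,0],[-0.001,0.088,-0.008,0,0,0],[-0.001,0.088,-0.008,0,0,0]]]'|egrep 'pos|force'
python3 -c "
from h import *
show();both(-.0466,.0645,30)"
```

```text
tool_pos: [0.5998, -0.0912, 0.0688]
contact_force: [0.1, -0.2, 0.2]
t 11.92 S [-0.0455 -0.007   0.0688] F(stand) [-0.2  -0.09  0.16] open 0.552 
q [ 0.67  1.32 -0.49  1.12 -0.35  1.42 -0.83] 
tool axes in stand (rows x,y,z) [[-0.0, 1.0, 0.001], [0.864, 0.0, -0.504], [-0.504, 0.0, -0.864]]
1 [0.002, 0.0012, 0.0043, -0.0001, 0.9998, -0.0023] deg 180.0
-1 [0.002, 0.0012, 0.0043, -0.0015, -0.0001, 0.0001] deg 0.3
```

```bash
python3 -m handwheel '[[[0,-0.002,-0.005,0,0,0],[0,-0.003,-0.01,0,0,0],[0,-0.005,-0.015,0,0,0],[0,-0.006,-0.02,0,0,0],[0,-0.008,-0.025,0,0,0],[0,-0.009,-0.03,0,0,0],[0,-0.009,-0.03,0,0,0]]]'|egrep 'pos|force'
python3 - <<'E'
from h import *
show()
w=snapshot("wrist")[:,:,::-1];s=cv2.resize(snapshot("scene")[190:310,250:410,::-1],None,fx=3,fy=3,interpolation=cv2.INTER_CUBIC)
c=np.zeros((360,800,3),np.uint8);c[:,:480]=s;c[:240,480:]=cv2.resize(w,(320,240));cv2.imwrite("pics/mix4.png",c)
E
```

```text
tool_pos: [0.599, -0.0843, 0.1005]
contact_force: [0.8, 0.2, 0.2]
t 12.5 S [-0.0386 -0.0075  0.1005] F(stand) [ 0.02 -0.79  0.17] open 0.549 
q [ 0.68  1.27 -0.5   1.15 -0.36  1.42 -0.85] 
tool axes in stand (rows x,y,z) [[0.001, 1.0, -0.001], [0.863, -0.001, -0.505], [-0.505, -0.001, -0.863]]
```

View pics/mix4.png

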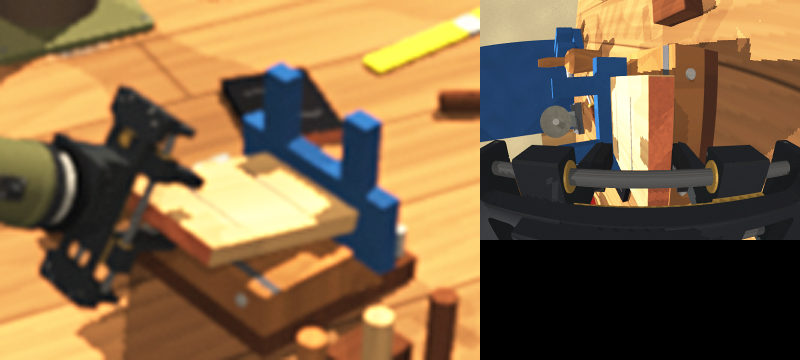

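The board is now lifting on the lower finger, tilted about 10°. I'll continue to 30° and then narrow the cage.

```bash
python3 -c "
from h import *
both(-.029,.1445,30)"
python3 -m handwheel '[[[0.002,-0.002,-0.005,0,0,0],[0.002,-0.004,-0.01,0,0,0],[0.002,-0.006,-0.015,0,0,0],[0.002,-0.008,-0.02,0,0,0],[0.002,-0.01,-0.025,0,0,0],[0.002,-0.011,-0.03,0,0,0],[0.002,-0.013,-0.036,0,0,0],[0.002,-0.014,-0.042,0,0,0],[0.002,-0.014,-0.042,0,0,0]]]'|egrep 'pos|force'
python3 -c "
from h import *
show();both(-.029,.1445,30)"
```

```text
1 [0.0021, -0.0147, -0.0438, 0.0002, 0.9999, -0.0025] deg 180.0
-1 [0.0021, -0.0147, -0.0438, -0.0016, -0.0001, -0.0001] deg 0.3
tool_pos: [0.5952, -0.0757, 0.1438]
contact_force: [0.5, -0.7, -0.6]
t 13.35 S [-0.0293 -0.0055  0.1438] F(stand) [-0.79 -0.4  -0.57] open 0.551 
q [ 0.68  1.2  -0.52  1.19 -0.38  1.42 -0.87] 
tool axes in stand (rows x,y,z) [[0.0, 1.0, -0.001], [0.863, -0.001, -0.505], [-0.505, -0.001, -0.863]]
1 [0.0005, -0.0001, -0.0008, -0.0005, -0.9997, 0.0028] deg 179.9
-1 [0.0005, -0.0001, -0.0008, -0.0018, 0.0003, -0.0003] deg 0.3
```

```bash
python3 -m handwheel '[[[0,0,0,0,0,0],[0,0,0,0,0,0],[0,0,0,0,0,0],[0,0,0,0,0,0]]]' -0.36 5|egrep 'pos|force|open'
python3 -c "
from h import *
show();both(-.0172,.159,45)"
```

```text
tool_pos: [0.5948, -0.0765, 0.1417]
contact_force: [0.9, -1.6, -0.5]
opening: 0.318
t 13.68 S [-0.0301 -0.005   0.1417] F(stand) [-1.76 -0.55 -0.5 ] open 0.318 
q [ 0.68  1.2  -0.51  1.19 -0.38  1.42 -0.87] 
tool axes in stand (rows x,y,z) [[0.002, 1.0, 0.001], [0.863, -0.001, -0.505], [-0.505, 0.001, -0.863]]
1 [0.0, 0.0024, -0.0215, 0.0004, 0.9913, 0.1276] deg 179.9
-1 [0.0, 0.0024, -0.0215, 0.0815, -0.0005, -0.0003] deg 14.7
```

```bash
python3 -m handwheel '[[[0,0,-0.003,0.01,0,0],[0,0.0005,-0.006,0.02,0,0],[0,0.001,-0.009,0.03,0,0],[0,0.001,-0.012,0.04,0,0],[0,0.0015,-0.014,0.052,0,0],[0,0.002,-0.017,0.063,0,0],[0,0.002,-0.019,0.073,0,0],[0,0.0025,-0.0215,0.0815,0,0],[0,0.0025,-0.0215,0.0815,0,0]]]'|egrep 'pos|force|open'
python3 - <<'E'
from h import *
show();both(.0108,.1694,60)
w=snapshot("wrist")[:,:,::-1];s=cv2.resize(snapshot("scene")[170:310,250:410,::-1],None,fx=3,fy=3,interpolation=cv2.INTER_CUBIC)
c=np.zeros((420,800,3),np.uint8);c[:,:480]=s;c[:240,480:]=cv2.resize(w,(320,240));cv2.imwrite("pics/mix5.png",c)
E
```

```text
tool_pos: [0.5927, -0.0615, 0.1616]
contact_force: [0.7, 0.1, -0.1]
opening: 0.323
t 14.43 S [-0.015  -0.0059  0.1616] F(stand) [-0.   -0.71 -0.08] open 0.323 
q [ 0.6   1.01 -0.46  1.36 -0.32  1.22 -0.93] 
tool axes in stand (rows x,y,z) [[-0.002, 1.0, -0.002], [0.706, -0.0, -0.708], [-0.708, -0.003, -0.706]]
1 [0.0008, 0.0126, -0.0238, -0.0004, -0.9907, -0.1297] deg 179.8
-1 [0.0008, 0.0126, -0.0238, 0.0829, 0.0009, -0.0002] deg 14.9
```

View pics/mix5.png

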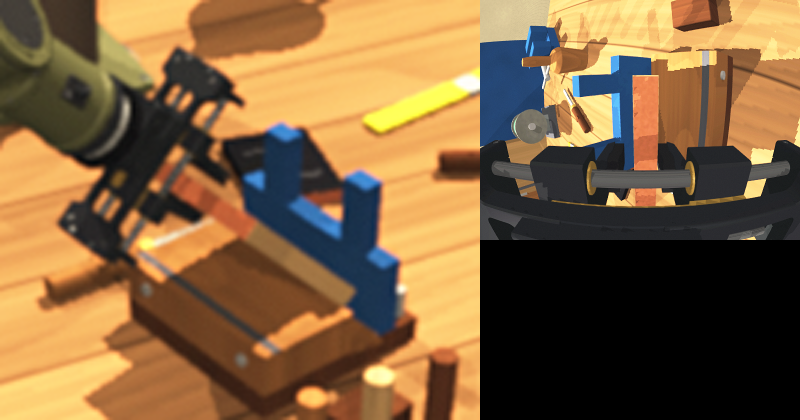

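The board is at about 45°, caged between the fingers, with its foot in the slot against the backrest. I'll continue.

```bash
python3 -m handwheel '[[[0.001,0.001,-0.003,0.01,0,0],[0.001,0.003,-0.006,0.02,0,0],[0.001,0.004,-0.009,0.03,0,0],[0.001,0.006,-0.012,0.041,0,0],[0.001,0.008,-0.015,0.052,0,0],[0.001,0.009,-0.018,0.063,0,0],[0.001,0.011,-0.021,0.073,0,0],[0.001,0.0125,-0.024,0.083,0,0],[0.001,0.0125,-0.024,0.083,0,0]]]'|egrep 'pos|force|open'
python3 -c "
from h import *
show();both(.0319,.1662,70)"
```

```text
tool_pos: [0.5861, -0.0359, 0.1685]
contact_force: [1.4, 1.7, 0.4]
opening: 0.318
t 15.28 S [ 0.0114 -0.0045  0.1685] F(stand) [ 1.36 -1.75  0.44] open 0.318 
q [ 0.46  0.85 -0.38  1.53 -0.24  1.01 -1.05] 
tool axes in stand (rows x,y,z) [[-0.002, 1.0, -0.0], [0.502, 0.001, -0.865], [-0.865, -0.002, -0.502]]
1 [-0.0006, 0.0122, -0.0166, 0.0002, -0.9955, -0.088] deg 179.9
-1 [-0.0006, 0.0122, -0.0166, 0.0561, 0.0006, 0.0001] deg 10.1
```

```bash
python3 -m handwheel '[[[0,0.002,-0.002,0.008,0,0],[0,0.004,-0.005,0.017,0,0],[0,0.006,-0.008,0.027,0,0],[0,0.008,-0.011,0.037,0,0],[0,0.01,-0.014,0.047,0,0],[0,0.012,-0.0165,0.056,0,0],[0,0.012,-0.0165,0.056,0,0]]]'|egrep 'pos|force|open'
python3 -c "
from h import *
show();both(.0558,.168,80)"
```

```text
tool_pos: [0.5819, -0.0149, 0.1663]
contact_force: [0.5, 0.4, 0.5]
opening: 0.321
t 15.87 S [ 0.0328 -0.0045  0.1663] F(stand) [ 0.32 -0.54  0.51] open 0.321 
q [ 0.31  0.77 -0.3   1.63 -0.17  0.87 -1.17] 
tool axes in stand (rows x,y,z) [[-0.004, 1.0, -0.001], [0.342, 0.001, -0.94], [-0.94, -0.004, -0.342]]
1 [-0.0006, 0.0063, -0.0221, 0.0001, -0.9951, -0.0869] deg 179.8
-1 [-0.0006, 0.0063, -0.0221, 0.0555, 0.0012, 0.0001] deg 10.0
```

```bash
python3 -m handwheel '[[[0,0.001,-0.003,0.008,0,0],[0,0.002,-0.007,0.017,0,0],[0,0.003,-0.011,0.027,0,0],[0,0.004,-0.015,0.037,0,0],[0,0.005,-0.019,0.047,0,0],[0,0.006,-0.022,0.056,0,0],[0,0.006,-0.022,0.056,0,0]]]'|egrep 'pos|force|open'
python3 -c "
from h import *
show();both(.076,.168,87);cv2.imwrite('pics/w6.png',snapshot('wrist')[:,:,::-1]);cv2.imwrite('pics/s6.png',snapshot('scene')[:,:,::-1])"
```

```text
tool_pos: [0.5775, 0.0068, 0.1677]
contact_force: [0.4, 0.3, 0.7]
opening: 0.323
t 16.45 S [ 0.055  -0.0044  0.1677] F(stand) [ 0.22 -0.41  0.68] open 0.323 
q [ 0.12  0.7  -0.19  1.71 -0.07  0.77 -1.34] 
tool axes in stand (rows x,y,z) [[-0.003, 1.0, -0.0], [0.172, 0.0, -0.985], [-0.985, -0.003, -0.172]]
1 [-0.0006, 0.0034, -0.0207, 0.0, -0.9973, -0.0603] deg 179.8
-1 [-0.0006, 0.0034, -0.0207, 0.0385, 0.0009, 0.0] deg 6.9
```

```bash
python3 -m handwheel '[[[0,0.001,-0.004,0.008,0,0],[0,0.002,-0.008,0.016,0,0],[0,0.002,-0.012,0.023,0,0],[0,0.003,-0.016,0.03,0,0],[0,0.003,-0.02,0.038,0,0],[0,0.003,-0.021,0.0385,0,0],[0,0.003,-0.021,0.0385,0,0],[0,0.003,-0.021,0.0385,0,0]]]'|egrep 'pos|force|open'
python3 - <<'E'
from h import *
show();both(.08,.168,90)
w=snapshot("wrist")[:,:,::-1];s=snapshot("scene")[150:310,250:410,::-1];t=snapshot("top")[155:275,240:400,::-1]
c=np.zeros((600,800,3),np.uint8);c[:480,:400]=cv2.resize(s,(400,400),interpolation=cv2.INTER_CUBIC).repeat(1,0)[:400].__class__ and np.pad(cv2.resize(s,(400,400),interpolation=cv2.INTER_CUBIC),((0,80),(0,0),(0,0)));c[:300,400:]=cv2.resize(w,(400,300));c[300:,400:]=cv2.resize(t,(400,300),interpolation=cv2.INTER_CUBIC);cv2.imwrite("pics/mix7.png",c)
E
```

```text
tool_pos: [0.5738, 0.0234, 0.1677]
contact_force: [0.5, 0.1, -0.3]
opening: 0.319
t 17.22 S [ 0.072  -0.0041  0.1677] F(stand) [-0.   -0.46 -0.27] open 0.319 
q [-0.04  0.67 -0.08  1.76  0.    0.72 -1.48] 
tool axes in stand (rows x,y,z) [[0.003, 1.0, 0.001], [0.052, 0.0, -0.999], [-0.999, 0.003, -0.052]]
1 [-0.0008, 0.0002, -0.008, -0.0002, 0.9988, 0.026] deg 179.8
-1 [-0.0008, 0.0002, -0.008, 0.0165, -0.0008, 0.0002] deg 3.0
```

```bash
python3 -m handwheel '[[[0,0,-0.002,0.004,0,0],[0,0,-0.004,0.008,0,0],[0,0,-0.006,0.012,0,0],[0,0,-0.008,0.0165,0,0],[0,0,-0.009,0.0165,0,0],[0,0,-0.009,0.0165,0,0],[0,0,-0.009,0.0165,0,0]]]'|egrep 'pos|force|open'
python3 - <<'E'
from h import *
show()
w=snapshot("wrist")[:,:,::-1];s=snapshot("scene")[150:310,250:410,::-1];t=snapshot("top")[155:275,240:400,::-1]
c=np.zeros((600,800,3),np.uint8);c[:400,:400]=cv2.resize(s,(400,400),interpolation=cv2.INTER_CUBIC);c[:300,400:]=cv2.resize(w,(400,300));c[300:,400:]=cv2.resize(t,(400,300),interpolation=cv2.INTER_CUBIC);cv2.imwrite("pics/mix8.png",c)
# orange-ish head box in the wrist picture before / now
print([ (np.round(b["bbox"]),round(b["confidence"],2)) for b in boxes_of("board","wrist")][:2],[ (np.round(b["bbox"]),round(b["confidence"],2)) for b in boxes_of("board","scene")][:3])
E
```

```text
tool_pos: [0.5718, 0.0337, 0.1684]
contact_force: [0.2, 0.4, -0.2]
opening: 0.32
t 17.95 S [ 0.0824 -0.0042  0.1684] F(stand) [ 0.4  -0.27 -0.18] open 0.32 
q [-0.12  0.67 -0.04  1.77  0.04  0.71 -1.55] 
tool axes in stand (rows x,y,z) [[0.001, 1.0, 0.0], [0.0, 0.0, -1.0], [-1.0, 0.001, -0.0]]
[(array([302., 151., 352., 414.]), 0.92)] [(array([193., 232., 244., 264.]), 0.65), (array([324., 213., 336., 229.]), 0.57), (array([398., 218., 451., 226.]), 0.37)]
```

View pics/mix8.png

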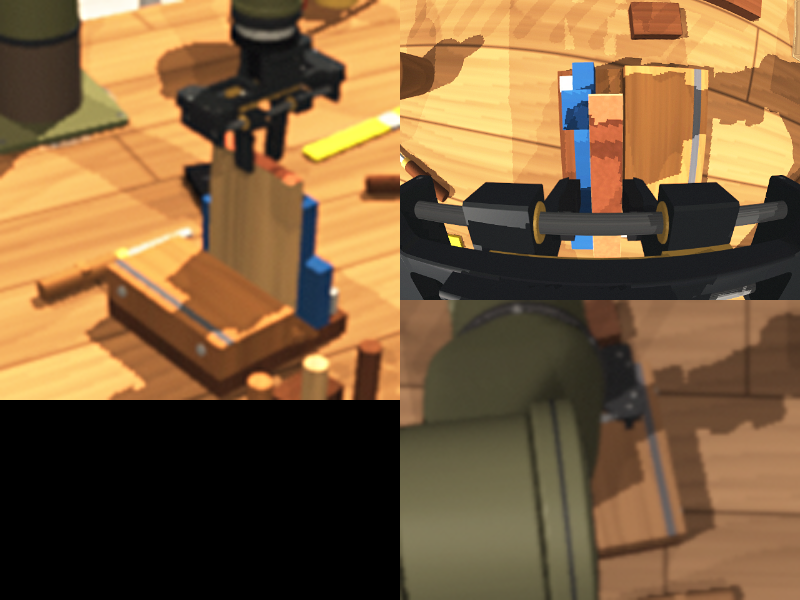

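The board stands upright in the slot against the backrest, with the fingers loosely around its head and no force reading. I'll open the cage slightly and check that it stays put.

```bash
python3 -m handwheel '[[[0,0,0,0,0,0],[0,0,0,0,0,0],[0,0,0,0,0,0],[0,0,0,0,0,0],[0,0,0,0,0,0]]]' 0.05|egrep 'pos|force|open'
python3 - <<'E'
from h import *
a=cv2.imread("pics/mix8.png")[:300,400:].astype(int)
im=snapshot("wrist")[:,:,::-1];b=cv2.resize(im,(400,300)).astype(int)
print([(np.round(x["bbox"]),round(x["confidence"],2)) for x in boxes_of("board","wrist")][:2])
for v in(110,150,170):print([x[v,170:235:5,2].tolist() for x in(a,b)])
E
```

```text
tool_pos: [0.5718, 0.0334, 0.1684]
contact_force: [-0.2, 1.3, -0.0]
opening: 0.525
[(array([302., 149., 354., 413.]), 0.76), (array([224., 385., 245., 406.]), 0.59)]
[[32, 41, 39, 37, 254, 254, 254, 254, 254, 254, 254, 155, 195], [41, 40, 36, 36, 254, 254, 254, 253, 254, 253, 254, 161, 189]]
[[190, 65, 60, 60, 173, 160, 162, 164, 164, 167, 168, 157, 204], [184, 59, 57, 58, 171, 156, 157, 159, 158, 161, 162, 172, 196]]
[[186, 180, 59, 60, 165, 217, 220, 219, 223, 224, 167, 203, 203], [182, 150, 58, 57, 189, 211, 214, 214, 215, 216, 217, 197, 196]]
```

The board did not move when the fingers opened. Retreating straight up.

```bash
python3 -m handwheel '[[[0,-0.01,0,0,0,0],[0,-0.02,0,0,0,0],[0,-0.04,0,0,0,0],[0,-0.06,0,0,0,0],[0,-0.09,0,0,0,0],[0,-0.12,0,0,0,0],[0,-0.12,0,0,0,0],[0,-0.12,0,0,0,0]]]'|egrep 'pos|force|open'
python3 - <<'E'
from h import *
show()
# compare scene picture in the board area with the one before retreat
s=snapshot("scene")[150:310,250:410,::-1];b=cv2.resize(s,(400,400),interpolation=cv2.INTER_CUBIC).astype(int);a=cv2.imread("pics/mix8.png")[:400,:400].astype(int)
d=np.abs(a-b).max(2)>50
print("changed px below row 185:",d[185:].sum(),"board lower region:",d[190:340,200:310].sum())
# measure head face in the top picture: red-brown bark face at z~.207
t=snapshot("top")[:,:,::-1];cv2.imwrite("pics/top9.png",t)
w=snapshot("wrist")[:,:,::-1].copy();c=get_calibration("wrist");T=np.array(c["T"]);bx=boxes_of("board","wrist")[:1]
def fish(u,v,z):
    p=np.array([u-c["cx"],v-c["cy"]]);rr=np.hypot(*p);th=rr/c["fx"];q=T[:3,:3]@np.r_[np.sin(th)*p/rr,np.cos(th)];o=T[:3,3];return S(o+q*(z-o[2])/q[2])
for x in bx:
    l,tp,rt,bt=x["bbox"];print(np.round(x["bbox"]),x["confidence"],[fish(u,v,.207).round(3) for u,v in((l,tp),(rt,tp),(l,bt),(rt,bt))])
for n in("gouge_a","mallet","offcut","wax_tin","rule"):print(n,[np.round(b["bbox"]).tolist() for b in boxes_of(n,"top") if b["confidence"]>.5])
E
```

```text
tool_pos: [0.5733, 0.0336, 0.2912]
contact_force: [-0.9, -0.8, 0.1]
opening: 0.525
t 19.38 S [ 0.0821 -0.0057  0.2912] F(stand) [-0.6   1.06  0.06] open 0.525 
q [-0.12  0.52 -0.04  1.62  0.02  1.   -1.53] 
tool axes in stand (rows x,y,z) [[0.001, 1.0, -0.005], [-0.0, -0.005, -1.0], [-1.0, 0.001, 0.0]]
changed px below row 185: 1519 board lower region: 517
[197. 294. 244. 394.] 0.64 [array([0.179, 0.039, 0.207]), array([0.141, 0.038, 0.207]), array([0.194, 0.138, 0.207]), array([0.149, 0.134, 0.207])]
gouge_a [[323.0, 268.0, 375.0, 284.0], [134.0, 246.0, 204.0, 287.0], [431.0, 195.0, 483.0, 254.0]]
mallet [[153.0, 178.0, 193.0, 217.0]]
offcut []
wax_tin [[459.0, 270.0, 480.0, 296.0]]
rule [[132.0, 317.0, 205.0, 338.0]]
```

```bash
python3 - <<'E'
from h import *
c=get_calibration("wrist");T=np.array(c["T"]);w=snapshot("wrist")
def pf(p):
    q=np.linalg.inv(T)@np.r_[p,1];th=np.arctan2(np.hypot(q[0],q[1]),q[2]);f=np.hypot(q[0],q[1]);return np.array([c["cx"]+c["fx"]*th*q[0]/f,c["cy"]+c["fx"]*th*q[1]/f])
def fish(u,v,z):
    p=np.array([u-c["cx"],v-c["cy"]]);rr=np.hypot(*p);th=rr/c["fx"];q=T[:3,:3]@np.r_[np.sin(th)*p/rr,np.cos(th)];o=T[:3,3];return S(o+q*(z-o[2])/q[2])
print("predicted head corners",[pf(W(x,y,.207)).round(0).tolist() for x in(.066,.086) for y in(-.07,.06)])
for y in(-.05,-.03,.0,.03):
    xs=np.arange(.03,.125,.004);print(y,[(int(round(x*1000)),w[int(v),int(u)].tolist()) for x in xs for u,v in[pf(W(x,y,.207))] if 0<=v<480])
E
```

```text
predicted head corners [[343.0, 149.0], [341.0, 322.0], [314.0, 149.0], [315.0, 322.0]]
-0.05 [(30, [178, 109, 57]), (34, [171, 105, 54]), (38, [179, 109, 56]), (42, [181, 114, 57]), (46, [182, 112, 52]), (50, [178, 110, 55]), (54, [164, 100, 51]), (58, [173, 109, 55]), (62, [100, 62, 31]), (66, [138, 86, 44]), (70, [255, 189, 115]), (74, [255, 181, 109]), (78, [255, 186, 111]), (82, [255, 191, 118]), (86, [255, 193, 119]), (90, [62, 134, 219]), (94, [64, 134, 217]), (98, [64, 135, 217]), (102, [63, 133, 216]), (106, [63, 150, 237]), (110, [180, 99, 57]), (114, [149, 77, 47]), (118, [231, 159, 89]), (122, [230, 155, 88])]
-0.03 [(30, [176, 108, 55]), (34, [167, 102, 53]), (38, [171, 105, 56]), (42, [180, 110, 54]), (46, [179, 109, 53]), (50, [175, 106, 55]), (54, [162, 98, 50]), (58, [177, 109, 57]), (62, [91, 57, 32]), (66, [130, 79, 40]), (70, [255, 192, 117]), (74, [255, 192, 117]), (78, [255, 197, 122]), (82, [255, 191, 119]), (86, [255, 191, 117]), (90, [50, 113, 185]), (94, [52, 113, 188]), (98, [49, 112, 187]), (102, [184, 97, 48]), (106, [177, 94, 55]), (110, [175, 93, 54]), 
[... 457 characters left out ...]
, 110, 180]), (102, [158, 85, 48]), (106, [136, 75, 43]), (110, [150, 81, 46]), (114, [156, 82, 50]), (118, [231, 159, 89]), (122, [236, 164, 93])]
0.03 [(30, [255, 218, 112]), (34, [255, 211, 108]), (38, [255, 198, 99]), (42, [253, 202, 104]), (46, [250, 188, 96]), (50, [254, 216, 112]), (54, [253, 204, 103]), (58, [253, 204, 105]), (62, [231, 153, 82]), (66, [241, 172, 95]), (70, [255, 193, 119]), (74, [255, 187, 112]), (78, [254, 183, 111]), (82, [255, 191, 118]), (86, [255, 195, 111]), (90, [63, 138, 218]), (94, [63, 138, 218]), (98, [63, 136, 218]), (102, [65, 139, 219]), (106, [224, 193, 169]), (110, [242, 211, 169]), (114, [234, 162, 91]), (118, [206, 137, 77]), (122, [215, 142, 80])]
```

```bash
python3 -c "
from plant import job
print(job.finish_job())"
```

```text
the job is handed in; nothing more can be done
None
```

The job is handed in, at about 19.5 s of the 51 s limit, and the board looks upright in the slot; no verdict was reported.

**What I did:** I slid the large pale board flat along the deck with the open fingertips until the backrest pushed back with about 8 N. That is about 1.5–2 mm of spring travel, inferred from the force since the joint itself is not readable. Then I caged the head edge loosely between the jaws, tipped the board up in steps to 90°, opened the fingers and withdrew straight up.

**Missed attempts:** The first push passed over the board and the first lift slipped past its head edge, because the open fingertips sit about 25 mm further back than I had assumed. Neither moved the board, and I corrected both.

**Last checks:**
- **Board:** In the final wrist picture the head face spans stand x of about 68–88 mm, flush with the backrest, at the height expected of a seated upright board. It did not move when the jaws opened. Foot height was not measured directly.
- **Contact:** Forces were at noise level and the gripper was about 60 mm clear above the board.
- **Bystanders:** Two gouges, the mallet, tin and rule were detected where they started. The third gouge was only partly detected (295–376 px wide at first, 323–375 at the end), probably hidden by the arm. The offcut was not detected in the final top picture, so I could not confirm it. I felt no contact with either.
- **Disagreeing checks:** The board detector's box in the wrist picture after retreating did not match the board; it was probably the black look-alike, so I ignored it. The scene picture also changed by about 1,500 pixels around the board and stand between upright and retreat. I took that for moving shadow but did not verify it.

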